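# Unclip the drill battery from its charger

### The arm

A 7-joint arm with a two-finger parallel gripper is mounted at the origin on the work surface. World frame = base frame: x ahead of the robot, y to its left, z up, the work surface at z = 0. Lengths are in m, angles in rad, forces in N, time in s.
With the tool pointing down it reaches from about 0.425 to 0.875 m from the base axis. Payload 4.7 kg.
Tool frame: the origin (TCP) lies at the very end of the fingers, on their centre line; the grasp point (between the pads) lies 19 mm behind it; z points along the fingers, y is the line along which they close (so a half turn about z gives the same grasp; the last joint's range is limited). The gripper opens to 85 mm and grips with 20 to 120 N. Pads are 22 mm wide; open, the fingers measure 114 mm over their backs; the gripper's body (76 mm by 85 mm) begins 54 mm behind the grasp point. The pads swing forward as they close: fully open they stand 13 mm farther back than shut.
Start: joints at [1.249, 0.321, -0.07, 1.45, 0.023, 1.371, -0.057], TCP at [0.214, -0.614, 0.231] pointing down, gripper open.
Joint ranges: [-2.86, 2.86], [-0.3, 2.09], [-1.38, 1.24], [0.06, 2.45], [-1.56, 4.7], [0.09, 2.05], [-2.69, 2.69]. Speed limits (rad/s): [2.57, 2.57, 3.14, 3.14, 3.14, 3.14, 3.14].

### API

Orientations are given as a unit quaternion [w, x, y, z].
In Python, from bench import r gives the robot as it stands.
- The arm moves only by the tool carry_out, never from a script. Its argument "targets" is a list of rows, each an object with "dp": the shift along the tool's x, y, z in cm, a list of three; "twist": the turn about the tool's z in rad; "jaw": the opening, from 0 (shut) to 1 (fully open). A call has 1 to 10 rows; each row shifts and turns the commanded pose from where the row before left it, along the tool's axes as they then stand; what a row does not reach is not made up. A row lasts 1/10 s, in which the tool goes at most 50 mm and 8.59 degrees, less where a joint would pass 70% of its speed; a pose out of reach is approached as far as the arm can. A call with a gripper value outside its range is refused whole. The fingers move at their own pace and stop on an object; the grip force is fixed at half the most. Time passes only in rows, so rows that do not move let the fingers close. It gives the time, the measured TCP pose, the force, the opening and the grip force at its end, in the units of the state.
- r.get_obs(): the state, without advancing time (a new reading comes with each control period).
- r.camera(name): name is "side" or "top"; returns a dict with "pixels" (420x560x3 uint8, blue, green, red), "range_z" (420x560 float32, m along the optical axis (not along the pixel's ray), 0 where there is no reading), "K" (3x3 intrinsics, pixels), "pose" (4x4, takes a point from camera to world coordinates). Camera axes: x right, y down, z forward; pixel columns grow to the right and rows downward; lengths in m; the calibration is good to about 2 mm. A picture is of the moment at which its call begins.
- r.sign_off(): hands the job in; it is judged then, once.
The state is a dict: "t": time; "qpos": joint angles; "joint_vel": joint speeds; "tau": joint torques, N m; "position": TCP position; "ee_rot": TCP orientation; "wrist_force": force on the tool from outside, world axes, zero at the start; "torque": the same for the moment, N m; "grip_width": opening from 0.0 (shut) to 1.0 (fully open); "gripper_force": force on a finger pad.
Only numpy, scipy, OpenCV 4.12 (cv2) and the standard library are available. Lean on these libraries where they do the work, as an engineer would, in place of code of your own. Each camera call takes 0.05 s, during which the arm holds its last target. There are 200 camera calls.

### The job

Take the drill's battery pack off its charger: hold its thumb button down, gently, while you slide the pack straight back out of the charger's hood, without forcing the clip or leaning hard on the pack. Then lower the pack, button side up, flat onto the floor of the empty steel tray before letting go, and leave the other things on the bench where they are.

Things in the scene. Friction and masses are not known exactly. Their poses are not given: they have to be found in the camera images.
- pack_mid (a point): Centre of the battery pack's main body, half-way up. Black plastic with a grey band, 100 (x) x 58 (y) x 40 mm (z up), 0.35 to 0.7 kg, sides free to grip across y. From its +x face a 40 mm wide, 14 mm high tongue reaches to x = +88 mm, into the charger's hood. It slides out along its own -x. Highest part: the button's lip, at most 41 mm above this point
- pack: The same pack; origin at the centre of the body's underside, same axes. Its thumb button goes straight down on a spring: moves from 3 N, frees the latch at 4 mm (8 N), stops at 6 mm (10 N). 10 to 15 N is right; over 30 N strains it. With the button up its pad is 7 to 15 mm above the pack's top face: this differs from pack to pack and is not measured, so feel for it
- button_foot (a point): Middle of the pack's top face under the thumb button (16 mm towards the hood from pack_mid, 20 mm above it), axes as the pack. The button is a grey ribbed flat pad, x and y = -18 to +18 mm, with an upright lip along its -x edge (x = -25 to -18 mm), 6 mm higher than the pad, to pull against
- dock_seat (a point): Where pack_mid is when clipped in; a point of the charger, which is fixed. x points from the deck into the hood, z up. The pack lies on a slick grey deck 60 mm wide, 15 mm above the bench, from x = -130 mm to the hood, whose mouth is at x = +53 mm. The pack is clear of the hood once it has moved 45 mm along -x
- dock: The charger itself; origin on the bench 35 mm below dock_seat, same axes. Its hood is 68 mm wide and 65 mm high above the bench, and a case 96 mm wide and 72 mm high stands behind it, to x = +165 mm. Inside, the pack's latch bar with three teeth, 11.5 mm apart, catches on the hood's lintel: until the pack has moved 35 mm, letting the button up clips in the next tooth
- tray_in (a point): Centre of the inner floor of the shallow open steel tray, fixed to the bench: outside 240 (x) x 180 (y) mm, walls 5 mm thick, rim 24 mm above the bench, floor 5 mm above the bench
- mug: A steel mug, 80 mm wide and 85 mm high, origin at its underside: leave alone
- canister: A closed brass canister, 70 mm wide and 110 mm high, origin at its underside: leave alone
- hammer: A hammer lying on the bench, about 0.3 m long: leave alone
Mind the look-alikes: they are no part of the job. Of the things that look like the pack, the smallest one is meant.

How it is judged:
By the outcome, as a careful person would: the job done as asked, in the order asked, and still so for the second after the job is handed in, with the robot touching nothing.
It also fails if it takes over 64 s, if anything falls off the work surface, if the arm or the gripper's body presses on something with over 40 N, if the wrist force passes 120 N, or if a joint passes its speed limit or range.

## Working session

There is one attempt and no reset: what is moved stays moved. The work goes in short steps, Python scripts to look and compute and a tool call to move; the robot and the scene stay as the last step left them, time stands still between calls to the robot, and variables do not carry over. Pictures are saved under pics/ and viewed, at most 10 in all, crops included, and the job is handed in when it is done.

Besides the shell and the picture viewer there is one more tool, called in YAML: its name, and indented under it one key for each argument. carry_out: Moves the arm, as the interface text tells. Its arguments: {"type":"object","properties":{"targets":{"type":"array"}},"required":["targets"]}

```bash
mkdir -p pics; ls; python3 - <<'E'
from bench import r
import cv2,numpy as np
o=r.get_obs();print({k:np.round(v,3) for k,v in o.items()})
for n in("top","side"):
    c=r.camera(n);cv2.imwrite(f"pics/{n}0.png",c["pixels"]);np.savez(f"{n}0.npz",**c)
    print(n,c["K"],np.round(c["pose"],3))
E
```

```text
pics
{'t': np.float64(0.0), 'qpos': array([ 1.249,  0.322, -0.07 ,  1.452,  0.023,  1.371, -0.057]), 'joint_vel': array([-0.001, -0.001, -0.   ,  0.002, -0.   ,  0.002,  0.001]), 'tau': array([ 1.0000e-03, -4.9358e+01, -3.8200e-01, -3.1433e+01,  1.3000e-02,
        1.1000e-02, -0.0000e+00]), 'position': array([ 0.214, -0.613,  0.23 ]), 'ee_rot': array([-0.001,  0.986,  0.167, -0.   ]), 'wrist_force': array([-0.088,  0.065,  0.184]), 'torque': array([-0.004,  0.018, -0.036]), 'gripper_force': np.float64(0.0), 'grip_width': np.float64(0.998)}
top [[432.74204949   0.         281.40705765]
 [  0.         432.74204949 209.21125286]
 [  0.           0.           1.        ]] [[ 0.003 -0.997  0.08   0.483]
 [-1.    -0.003 -0.004 -0.022]
 [ 0.005 -0.08  -0.997  1.091]
 [ 0.     0.     0.     1.   ]]
side [[475.53525253   0.         284.85369347]
 [  0.         475.53525253 202.13261777]
 [  0.           0.           1.        ]] [[ 0.998 -0.041  0.054  0.5  ]
 [-0.066 -0.765  0.641 -0.808]
 [ 0.015 -0.643 -0.766  0.994]
 [ 0.     0.     0.     1.   ]]
```

View pics/top0.png

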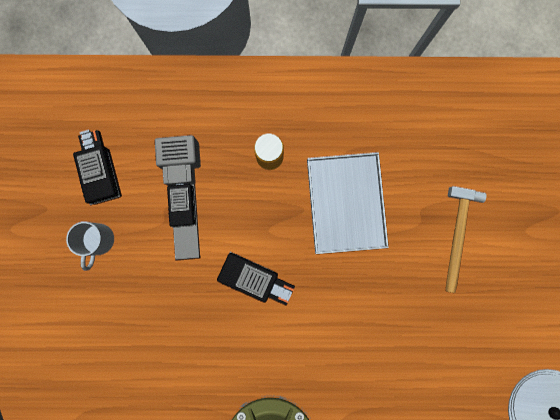

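View pics/side0.png

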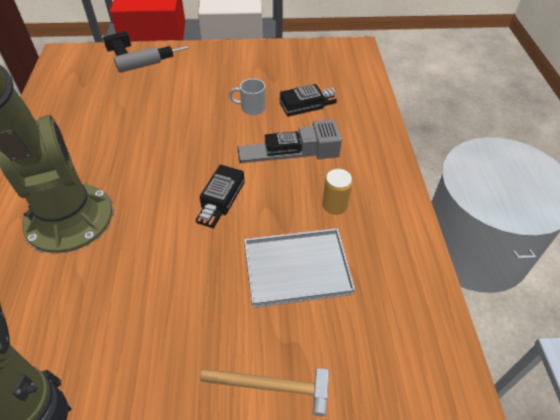

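Top view: the charger's deck runs from (187,258) up to the case at (178,150), with the clipped pack at (181,204). The tray is at (347,203), and look-alike packs are at (97,170) and (255,278). The canister is at (268,150), the mug at (90,238) and the hammer at (460,240). Next I measure them using depth.

```bash
cat > h.py <<'E'
import numpy as np,cv2
def cloud(c):
    z=c["range_z"];v,u=np.indices(z.shape);K=c["K"]
    p=np.stack([(u-K[0,2])/K[0,0]*z,(v-K[1,2])/K[1,1]*z,z],-1)
    return p@c["pose"][:3,:3].T+c["pose"][:3,3]
def rect(m,p):
    q=p[m][:,:2].astype(np.float32);(c,s,a)=cv2.minAreaRect(q);return np.round(c,4),np.round(s,4),round(a,2)
E
python3 - <<'E'
from h import *
c=np.load("top0.npz");p=cloud(c);z=p[...,2];g=c["pixels"]
def win(u0,u1,v0,v1):
    m=np.zeros(z.shape,bool);m[v0:v1,u0:u1]=1;return m
d=win(145,212,125,270)
print("bench z",np.median(z[win(200,250,200,240)]))
for n,lo,hi in(("deck",.008,.025),("hood",.058,.0685),("case",.0685,.08),("top",.048,.058),("btn",.06,.075)):
    m=d&(z>lo)&(z<hi); print(n,m.sum(),rect(m,p))
m=d&(z>.008);print("all",rect(m,p))
for v in range(130,262,3): 
    u=int(round(178+(v-150)/108*9));print(v,np.round(p[v,u],3),g[v,u],end=" | ")
t=win(295,400,140,265)&(z>.012)&(z<.04);print("\ntray rim",t.sum(),rect(t,p),z[t].max())
i=win(325,370,170,235);print("floor",np.median(z[i]))
E
python3 -c "
import cv2;a=cv2.imread('pics/top0.png')[120:270,130:330];cv2.imwrite('pics/c1.png',cv2.resize(a,None,fx=4,fy=4,interpolation=2))"
```

```text
bench z -0.00020942007606916668
deck 931 (array([0.5908, 0.2111]), array([0.2964, 0.0666]), 0.5)
hood 943 (array([0.6338, 0.224 ]), array([0.2123, 0.0965]), 3.83)
case 1028 (array([0.6526, 0.2234]), array([0.173 , 0.0946]), 5.43)
top 759 (array([0.6317, 0.221 ]), array([0.2128, 0.0912]), 3.96)
btn 1848 (array([0.6459, 0.225 ]), array([0.1886, 0.0965]), 3.74)
all (array([0.6064, 0.1298]), array([0.2989, 0.2613]), 9.12)
130 [ 0.774  0.244 -0.002] [ 44 101 179] | 133 [ 0.766  0.241 -0.002] [ 43 107 179] | 136 [0.758 0.241 0.   ] [ 74  84 105] | 139 [0.732 0.223 0.073] [148 149 145] | 142 [0.725 0.223 0.072] [79 80 81] | 145 [0.717 0.22  0.075] [46 45 45] | 148 [0.711 0.221 0.071] [140 140 140] | 151 [0.704 0.221 0.069] [153 154 152] | 154 [0.696 0.22  0.073] [61 60 62] | 157 [0.689 0.218 0.07 ] [71 73 75] | 160 [0.681 0.217 0.072] [145 152 149] | 163 [0.674 0.217 0.071] [90 90 89] | 166 [0.669 0.22  0.059] [145 148 144] | 169 [0.661 0.217 0.062] [144 149 146] | 172 [0.654 0.216 0.066] [140 143 140] | 175 [0.647 0.216 0.063] [143 147 142] | 178 [0.639 0.215 0.067] [146 146 142] | 181 [0.
[... 460 characters left out ...]
0.206 0.055] [26 28 26] | 220 [0.539 0.207 0.053] [29 31 28] | 223 [0.532 0.206 0.057] [31 29 31] | 226 [0.526 0.211 0.034] [111 111 111] | 229 [0.519 0.212 0.015] [138 141 138] | 232 [0.512 0.213 0.011] [138 141 138] | 235 [0.504 0.212 0.014] [138 140 139] | 238 [0.497 0.212 0.014] [136 137 137] | 241 [0.489 0.209 0.013] [138 138 139] | 244 [0.482 0.209 0.012] [138 140 134] | 247 [0.475 0.209 0.015] [135 141 136] | 250 [0.467 0.209 0.012] [135 138 137] | 253 [0.46  0.206 0.013] [134 135 134] | 256 [0.452 0.206 0.014] [137 137 136] | 259 [0.445 0.205 0.016] [ 32  67 110] | 
tray rim 838 (array([ 0.5859, -0.1907]), array([0.2401, 0.1809]), 4.87) 0.028624358323363408
floor 0.004824226543746368
```

View pics/c1.png

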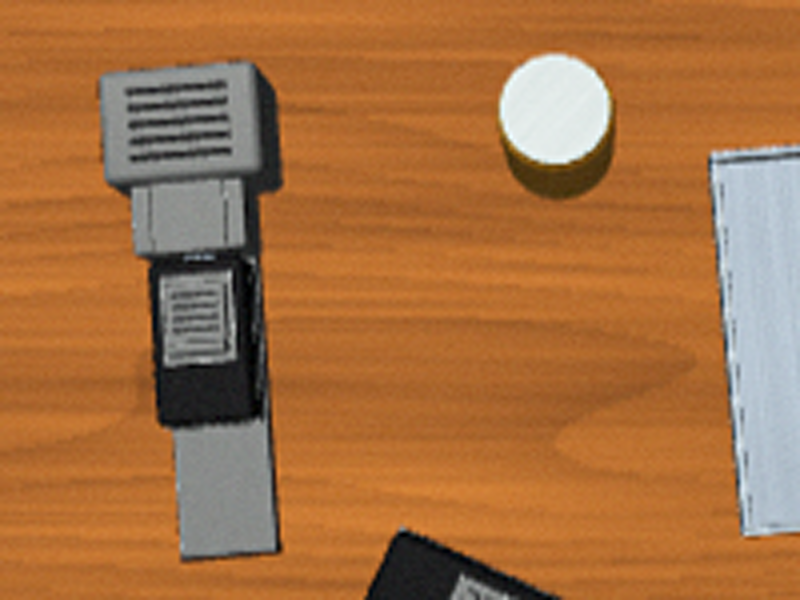

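Crop: the deck's near edge is at crop (230,555), and the pack body spans about (155..265, 255..425). The button is at (200,320) with its lip on the near side, at y≈360, and the hood mouth is at y≈255. Next I fit the dock's axis.

```bash
cat >> h.py <<'E'
def ray(c,u,v,h):
    d=c["pose"][:3,:3]@np.linalg.solve(c["K"],[u,v,1.]);o=c["pose"][:3,3];return o+d*(h-o[2])/d[2]
E
python3 - <<'E'
from h import *
c=np.load("top0.npz");p=cloud(c);z=p[...,2];g=c["pixels"].astype(int)
gray=(g.max(-1)-g.min(-1)<25)&(g.min(-1)>60)
mid=[]
for v in range(230,255,2):
    u=np.where(gray[v,160:215])[0]+160; 
    a,b=ray(c,u.min()-.5,v,.015),ray(c,u.max()+.5,v,.015); mid.append([*((a+b)/2)[:2],a[1]-b[1]])
mid=np.array(mid);print("deck w",mid[:,2].mean(),"mid",mid[:,:2].mean(0))
v=np.where(gray[225:275,187])[0].max()+225.5;print("deck end",ray(c,187,v,.015))
u,v=np.meshgrid(np.arange(560),np.arange(420))
def rr(mask,h):
    k,_=cv2.findContours(mask.astype(np.uint8),0,1);k=max(k,key=cv2.contourArea)[:,0]
    q=np.array([ray(c,a,b,h)[:2] for a,b in k],np.float32);return cv2.minAreaRect(q)
m=(z>.066)&(v<165)&(v>125)&(u>145)&(u<212);C=rr(m,.072);print("case",C)
dm=mid[:,:2].mean(0);C=np.array(C[0]);print("yaw",np.degrees(np.arctan2(*(C-dm)[::-1])))
dark=(g.max(-1)<50)&(u>160)&(u<205)&(v>180)&(v<230)
P=rr(cv2.morphologyEx(dark.astype(np.uint8),3,np.ones((9,9))),.055);print("pack top",P)
s=np.load("side0.npz");g=s["pixels"].astype(int);p=cloud(s)
m=(p[...,0]>.42)&(p[...,0]<.76)&(p[...,1]>.14)&(p[...,1]<.29)
for n,a,b in(("case",.066,.08),("deck",.009,.02)):
    k=m&(p[...,2]>a)&(p[...,2]<b);
    if n=="deck":k&=p[...,0]<.52
    else:k&=p[...,0]>.67
    print("side",n,rect(k,p))
E
```

```text
deck w 0.0586220474350692 mid [0.48697963 0.20940171]
deck end [0.44633509 0.20563879 0.015     ]
case ((0.7038866877555847, 0.22731557488441467), (0.06944172084331512, 0.09528094530105591), 5.074090003967285)
yaw 4.7212149429340515
pack top ((0.5732312202453613, 0.2120654284954071), (0.11666513234376907, 0.06704384833574295), 4.845784664154053)
side case (array([0.7039, 0.2276]), array([0.068 , 0.0985]), 3.97)
side deck (array([0.4827, 0.2094]), array([0.0791, 0.0652]), 4.65)
```

carry_out:
  targets:
    - {"dp": [0, 0, 0], "twist": 0.126, "jaw": 0}
    - {"dp": [0, 0, 0], "twist": 0.126, "jaw": 0}
    - {"dp": [3.4, -3.2, 0], "twist": 0, "jaw": 0}
    - {"dp": [3.4, -3.2, 0], "twist": 0, "jaw": 0}
    - {"dp": [3.4, -3.2, 0], "twist": 0, "jaw": 0}
    - {"dp": [3.4, -3.2, 0], "twist": 0, "jaw": 0}
    - {"dp": [3.4, -3.2, 0], "twist": 0, "jaw": 0}
    - {"dp": [3.4, -3.2, 0], "twist": 0, "jaw": 0}
    - {"dp": [3.4, -3.2, 0], "twist": 0, "jaw": 0}
    - {"dp": [3.4, -3.2, 0], "twist": 0, "jaw": 0}

```text
t: 1.1
position: [0.4645, -0.3342, 0.231]
ee_rot: [-0.0, 0.999, 0.042, -0.0]
wrist_force: [0.7, -0.9, 0.1]
grip_width: -0.001
gripper_force: 0.0
```

```bash
cat > d.py <<'E'
import sys,numpy as np
from scipy.spatial.transform import Rotation as R
from bench import r
o=r.get_obs();w,x,y,z=o["ee_rot"];Q=R.from_quat([x,y,z,w]).as_matrix()
print("t",o["t"],"p",np.round(o["position"],4),"yaw",np.degrees(np.arctan2(Q[1,0],Q[0,0])).round(2),"zax",Q[:,2].round(3),"F",np.round(o["wrist_force"],2),"w",o["grip_width"],o["gripper_force"])
if len(sys.argv)>3: print("tool cm",(Q.T@(np.array(sys.argv[1:4],float)-o["position"])*100).round(2))
E
python3 d.py .589 .218 .13
```

```text
t 1.1 p [ 0.4645 -0.3342  0.231 ] yaw 4.79 zax [-0.  0. -1.] F [ 0.73 -0.88  0.1 ] w -0.0006806603983064797 0.0
tool cm [ 17.02 -53.98  10.1 ]
```

carry_out:
  targets:
    - {"dp": [1.4, -4.5, 0], "twist": 0, "jaw": 0}
    - {"dp": [1.4, -4.5, 0], "twist": 0, "jaw": 0}
    - {"dp": [1.4, -4.5, 0], "twist": 0, "jaw": 0}
    - {"dp": [1.4, -4.5, 0], "twist": 0, "jaw": 0}
    - {"dp": [1.4, -4.5, 0], "twist": 0, "jaw": 0}
    - {"dp": [1.4, -4.5, 0], "twist": 0, "jaw": 0}
    - {"dp": [1.4, -4.5, 0], "twist": 0, "jaw": 0}
    - {"dp": [1.4, -4.5, 0], "twist": 0, "jaw": 0}
    - {"dp": [1.4, -4.5, 0], "twist": 0, "jaw": 0}
    - {"dp": [1.4, -4.5, 0], "twist": 0, "jaw": 0}

```text
t: 2.1
position: [0.5656, 0.1259, 0.2311]
ee_rot: [0.0, 0.999, 0.042, -0.0]
wrist_force: [0.9, -0.4, 0.0]
grip_width: 0.002
gripper_force: 0.0
```

carry_out:
  targets:
    - {"dp": [0, 0, 0], "twist": 0, "jaw": 0}
    - {"dp": [0, 0, 0], "twist": 0, "jaw": 0}
    - {"dp": [0, 0, 0], "twist": 0, "jaw": 0}

```text
t: 2.4
position: [0.5655, 0.1226, 0.2307]
ee_rot: [0.001, 0.999, 0.041, -0.001]
wrist_force: [0.6, -0.6, -0.6]
grip_width: -0.001
gripper_force: 0.0
```

```bash
python3 d.py .589 .218 .10
```

```text
t 2.4 p [0.5655 0.1226 0.2307] yaw 4.7 zax [-0.001 -0.001 -1.   ] F [ 0.56 -0.6  -0.56] w -0.0005575126251919629 0.0
tool cm [ 3.13 -9.33 13.06]
```

carry_out:
  targets:
    - {"dp": [1.05, -3.1, 0], "twist": 0, "jaw": 0}
    - {"dp": [1.05, -3.1, 0], "twist": 0, "jaw": 0}
    - {"dp": [1.05, -3.1, 0], "twist": 0, "jaw": 0}
    - {"dp": [0, 0, 4], "twist": 0, "jaw": 0}
    - {"dp": [0, 0, 4], "twist": 0, "jaw": 0}
    - {"dp": [0, 0, 4], "twist": 0, "jaw": 0}
    - {"dp": [0, 0, 1], "twist": 0, "jaw": 0}
    - {"dp": [0, 0, 0], "twist": 0, "jaw": 0}
    - {"dp": [0, 0, 0], "twist": 0, "jaw": 0}

```text
t: 3.3
position: [0.5907, 0.2192, 0.1033]
ee_rot: [-0.0, 0.999, 0.041, 0.001]
wrist_force: [1.0, -0.2, 0.7]
grip_width: 0.001
gripper_force: 0.0
```

```bash
python3 d.py .589 .218 .075; python3 - <<'E'
from h import *
from bench import r
a=r.camera("top");b=r.camera("side");np.savez("top1.npz",**a);np.savez("side1.npz",**b)
f=lambda i,s:cv2.resize(i,s,interpolation=2)
cv2.imwrite("pics/p1.png",np.hstack([f(a["pixels"][120:270,130:230],(400,600)),f(b["pixels"][100:180,220:360],(400,600*80*400//600*600//(140*600)*1 if 0 else 600))]))
E
```

```text
t 3.3 p [0.5907 0.2192 0.1033] yaw 4.72 zax [ 0.003  0.001 -1.   ] F [ 1.04 -0.17  0.7 ] w 0.0014071240802137918 0.0
tool cm [-0.19  0.11  2.83]
```

View pics/p1.png

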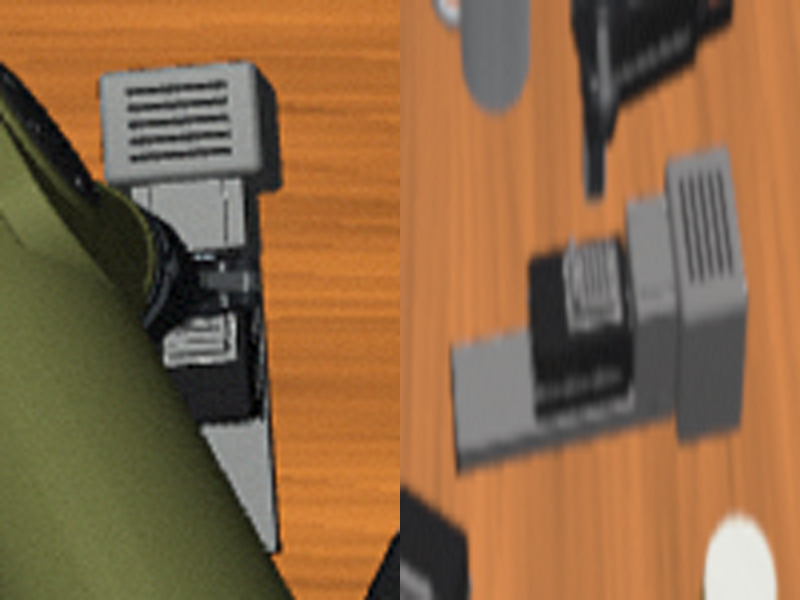

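Side crop: the closed fingertip at (595,195) is above the button pad, which spans (575..620, 240..325), with the lip at x≈572. I'll descend slowly and feel for the pad.

carry_out:
  targets:
    - {"dp": [-0.2, 0.1, 1], "twist": 0, "jaw": 0}
    - {"dp": [0, 0, 1], "twist": 0, "jaw": 0}
    - {"dp": [0, 0, 0.6], "twist": 0, "jaw": 0}
    - {"dp": [0, 0, 0.2], "twist": 0, "jaw": 0}
    - {"dp": [0, 0, 0], "twist": 0, "jaw": 0}
    - {"dp": [0, 0, 0], "twist": 0, "jaw": 0}

```text
t: 4.0
position: [0.5874, 0.2186, 0.0733]
ee_rot: [-0.0, 0.999, 0.042, 0.0]
wrist_force: [0.2, -0.1, 0.7]
grip_width: 0.001
gripper_force: 0.0
```

carry_out:
  targets:
    - {"dp": [0, 0, 0.1], "twist": 0, "jaw": 0}
    - {"dp": [0, 0, 0.1], "twist": 0, "jaw": 0}
    - {"dp": [0, 0, 0.1], "twist": 0, "jaw": 0}
    - {"dp": [0, 0, 0], "twist": 0, "jaw": 0}

```text
t: 4.4
position: [0.5872, 0.2184, 0.0702]
ee_rot: [0.0, 0.999, 0.042, -0.0]
wrist_force: [0.4, 0.2, 0.2]
grip_width: 0.004
gripper_force: 0.0
```

carry_out:
  targets:
    - {"dp": [0, 0, 0.1], "twist": 0, "jaw": 0}
    - {"dp": [0, 0, 0.1], "twist": 0, "jaw": 0}
    - {"dp": [0, 0, 0], "twist": 0, "jaw": 0}

```text
t: 4.7
position: [0.5872, 0.2184, 0.0681]
ee_rot: [0.0, 0.999, 0.042, -0.0]
wrist_force: [0.2, -0.1, -0.2]
grip_width: 0.003
gripper_force: 0.0
```

carry_out:
  targets:
    - {"dp": [0, 0, 0.1], "twist": 0, "jaw": 0}
    - {"dp": [0, 0, 0.1], "twist": 0, "jaw": 0}
    - {"dp": [0, 0, 0], "twist": 0, "jaw": 0}

```text
t: 5.0
position: [0.5872, 0.2184, 0.0661]
ee_rot: [0.0, 0.999, 0.042, -0.0]
wrist_force: [0.3, -0.4, 0.6]
grip_width: -0.0
gripper_force: 0.0
```

carry_out:
  targets:
    - {"dp": [0, 0, 0.1], "twist": 0, "jaw": 0}
    - {"dp": [0, 0, 0.1], "twist": 0, "jaw": 0}
    - {"dp": [0, 0, 0], "twist": 0, "jaw": 0}

```text
t: 5.3
position: [0.5872, 0.2184, 0.0641]
ee_rot: [0.0, 0.999, 0.042, -0.0]
wrist_force: [0.2, -0.4, 0.0]
grip_width: -0.002
gripper_force: 0.0
```

carry_out:
  targets:
    - {"dp": [0, 0, 0.1], "twist": 0, "jaw": 0}
    - {"dp": [0, 0, 0.1], "twist": 0, "jaw": 0}
    - {"dp": [0, 0, 0], "twist": 0, "jaw": 0}

```text
t: 5.6
position: [0.5874, 0.2185, 0.0623]
ee_rot: [0.0, 0.999, 0.042, 0.0]
wrist_force: [0.6, -0.4, 0.4]
grip_width: -0.001
gripper_force: 0.0
```

carry_out:
  targets:
    - {"dp": [0, 0, 0.1], "twist": 0, "jaw": 0}
    - {"dp": [0, 0, 0.1], "twist": 0, "jaw": 0}
    - {"dp": [0, 0, 0], "twist": 0, "jaw": 0}

```text
t: 5.9
position: [0.5875, 0.2185, 0.0607]
ee_rot: [0.0, 0.999, 0.042, 0.0]
wrist_force: [-0.6, -0.4, 4.2]
grip_width: 0.003
gripper_force: 2.2
```

carry_out:
  targets:
    - {"dp": [0, 0, 0.1], "twist": 0, "jaw": 0}
    - {"dp": [0, 0, 0.1], "twist": 0, "jaw": 0}
    - {"dp": [0, 0, 0], "twist": 0, "jaw": 0}

```text
t: 6.2
position: [0.5875, 0.2185, 0.0588]
ee_rot: [0.0, 0.999, 0.042, 0.0]
wrist_force: [-1.6, -1.1, 6.8]
grip_width: -0.0
gripper_force: 3.3
```

carry_out:
  targets:
    - {"dp": [0, 0, 0.1], "twist": 0, "jaw": 0}
    - {"dp": [0, 0, 0.1], "twist": 0, "jaw": 0}
    - {"dp": [0, 0, 0], "twist": 0, "jaw": 0}

```text
t: 6.5
position: [0.5876, 0.2186, 0.0572]
ee_rot: [0.0, 0.999, 0.042, 0.0]
wrist_force: [-1.6, -1.5, 8.9]
grip_width: -0.0
gripper_force: 4.2
```

carry_out:
  targets:
    - {"dp": [0, 0, 0.1], "twist": 0, "jaw": 0}
    - {"dp": [0, 0, 0.1], "twist": 0, "jaw": 0}
    - {"dp": [0, 0, 0], "twist": 0, "jaw": 0}

```text
t: 6.8
position: [0.5877, 0.2186, 0.0561]
ee_rot: [0.0, 0.999, 0.042, 0.001]
wrist_force: [-3.5, -2.0, 13.5]
grip_width: 0.003
gripper_force: 6.2
```

carry_out:
  targets:
    - {"dp": [0, 0, 0.05], "twist": 0, "jaw": 0}
    - {"dp": [0, 0, 0], "twist": 0, "jaw": 0}

```text
t: 7.0
position: [0.5878, 0.2186, 0.056]
ee_rot: [0.0, 0.999, 0.042, 0.001]
wrist_force: [-4.2, -2.5, 15.0]
grip_width: 0.003
gripper_force: 7.4
```

Button is at its stop. I'll start the slide.

carry_out:
  targets:
    - {"dp": [-0.1, 0, -0.02], "twist": 0, "jaw": 0}
    - {"dp": [-0.1, 0, 0], "twist": 0, "jaw": 0}
    - {"dp": [-0.1, 0, 0], "twist": 0, "jaw": 0}
    - {"dp": [-0.1, 0, 0], "twist": 0, "jaw": 0}
    - {"dp": [-0.1, 0, 0], "twist": 0, "jaw": 0}
    - {"dp": [-0.1, 0, 0], "twist": 0, "jaw": 0}

```text
t: 7.6
position: [0.5861, 0.2185, 0.0569]
ee_rot: [-0.001, 0.999, 0.041, 0.005]
wrist_force: [5.0, 0.2, 9.3]
grip_width: -0.003
gripper_force: 4.4
```

carry_out:
  targets:
    - {"dp": [-0.1, 0, 0.05], "twist": 0, "jaw": 0}
    - {"dp": [-0.1, 0, 0.05], "twist": 0, "jaw": 0}
    - {"dp": [-0.1, 0, 0], "twist": 0, "jaw": 0}

```text
t: 7.9
position: [0.5836, 0.2185, 0.0563]
ee_rot: [-0.001, 0.999, 0.041, 0.006]
wrist_force: [6.0, 0.4, 9.0]
grip_width: -0.0
gripper_force: 4.8
```

carry_out:
  targets:
    - {"dp": [-0.1, 0, 0.1], "twist": 0, "jaw": 0}
    - {"dp": [-0.1, 0, 0.05], "twist": 0, "jaw": 0}
    - {"dp": [-0.1, 0, 0], "twist": 0, "jaw": 0}
    - {"dp": [-0.1, 0, 0], "twist": 0, "jaw": 0}

```text
t: 8.3
position: [0.5812, 0.2185, 0.0561]
ee_rot: [-0.002, 0.999, 0.041, 0.007]
wrist_force: [6.6, 1.1, 13.5]
grip_width: -0.002
gripper_force: 6.7
```

```bash
python3 d.py; python3 - <<'E'
from h import *
from bench import r
b=r.camera("side");np.savez("side2.npz",**b);a=np.load("side1.npz")["pixels"]
f=lambda i:cv2.resize(i[90:180,220:360],(400,300),interpolation=2)
cv2.imwrite("pics/p2.png",np.vstack([f(a),f(b["pixels"])]))
E
```

```text
t 8.3 p [0.5812 0.2185 0.0561] yaw 4.74 zax [ 0.014  0.004 -1.   ] F [ 6.62  1.08 13.53] w -0.0018437950430625126 6.679782823193818
```

View pics/p2.png

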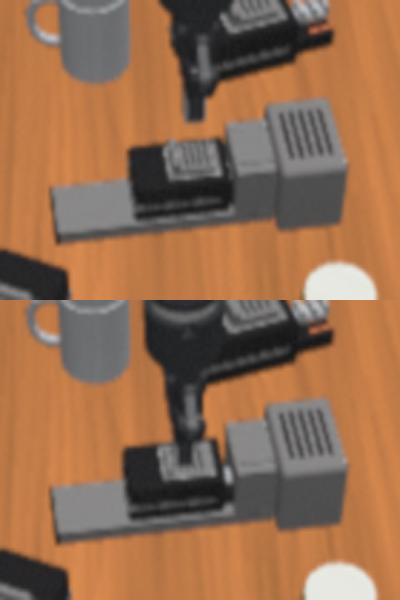

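The pack has moved about 6 mm (left edge 131→125) and a gap now shows at the hood. I'll keep sliding.

carry_out:
  targets:
    - {"dp": [-0.15, 0, 0], "twist": 0, "jaw": 0}
    - {"dp": [-0.15, 0, 0], "twist": 0, "jaw": 0}
    - {"dp": [-0.15, 0, 0], "twist": 0, "jaw": 0}
    - {"dp": [-0.15, 0, 0], "twist": 0, "jaw": 0}

```text
t: 8.75
position: [0.5752, 0.2183, 0.0562]
ee_rot: [-0.002, 0.999, 0.041, 0.007]
wrist_force: [5.8, -0.6, 12.8]
grip_width: -0.001
gripper_force: 6.7
```

carry_out:
  targets:
    - {"dp": [-0.2, 0, 0], "twist": 0, "jaw": 0}
    - {"dp": [-0.2, 0, 0], "twist": 0, "jaw": 0}
    - {"dp": [-0.2, 0, 0], "twist": 0, "jaw": 0}
    - {"dp": [-0.2, 0, 0], "twist": 0, "jaw": 0}
    - {"dp": [-0.2, 0, 0], "twist": 0, "jaw": 0}

```text
t: 9.25
position: [0.5652, 0.2176, 0.0561]
ee_rot: [-0.002, 0.999, 0.041, 0.007]
wrist_force: [6.9, 0.7, 13.6]
grip_width: 0.005
gripper_force: 6.8
```

carry_out:
  targets:
    - {"dp": [-0.2, 0, 0], "twist": 0, "jaw": 0}
    - {"dp": [-0.2, 0, 0], "twist": 0, "jaw": 0}
    - {"dp": [-0.2, 0, 0], "twist": 0, "jaw": 0}
    - {"dp": [-0.2, 0, 0], "twist": 0, "jaw": 0}
    - {"dp": [-0.2, 0, 0], "twist": 0, "jaw": 0}

```text
t: 9.75
position: [0.5553, 0.2169, 0.0561]
ee_rot: [-0.002, 0.999, 0.041, 0.007]
wrist_force: [6.1, 0.1, 13.4]
grip_width: -0.005
gripper_force: 6.8
```

carry_out:
  targets:
    - {"dp": [-0.2, 0, 0], "twist": 0, "jaw": 0}
    - {"dp": [-0.2, 0, 0], "twist": 0, "jaw": 0}
    - {"dp": [-0.2, 0, 0], "twist": 0, "jaw": 0}
    - {"dp": [-0.2, 0, 0], "twist": 0, "jaw": 0}
    - {"dp": [-0.2, 0, 0], "twist": 0, "jaw": 0}
    - {"dp": [-0.2, 0, 0], "twist": 0, "jaw": 0}
    - {"dp": [-0.2, 0, 0], "twist": 0, "jaw": 0}

```text
t: 10.45
position: [0.5415, 0.2158, 0.0561]
ee_rot: [-0.002, 0.999, 0.041, 0.007]
wrist_force: [6.4, -0.2, 14.4]
grip_width: 0.002
gripper_force: 7.0
```

carry_out:
  targets:
    - {"dp": [-0.2, 0, 0], "twist": 0, "jaw": 0}
    - {"dp": [-0.2, 0, 0], "twist": 0, "jaw": 0}
    - {"dp": [-0.2, 0, 0], "twist": 0, "jaw": 0}
    - {"dp": [-0.2, 0, 0], "twist": 0, "jaw": 0}
    - {"dp": [-0.2, 0, 0], "twist": 0, "jaw": 0}
    - {"dp": [-0.2, 0, 0], "twist": 0, "jaw": 0}
    - {"dp": [-0.2, 0, 0], "twist": 0, "jaw": 0}
    - {"dp": [0, 0, 0], "twist": 0, "jaw": 0}

```text
t: 11.25
position: [0.5273, 0.2147, 0.0561]
ee_rot: [-0.002, 0.999, 0.042, 0.007]
wrist_force: [6.4, 1.0, 14.7]
grip_width: -0.004
gripper_force: 7.4
```

```bash
python3 d.py; python3 - <<'E'
from h import *
from bench import r
b=r.camera("side");np.savez("side3.npz",**b)
cv2.imwrite("pics/p3.png",cv2.resize(b["pixels"][90:180,220:360],(560,360),interpolation=2))
E
```

```text
t 11.25 p [0.5273 0.2147 0.0561] yaw 4.76 zax [ 0.014  0.004 -1.   ] F [ 6.4   0.99 14.73] w -0.00409250022649244 7.441958484705538
```

View pics/p3.png

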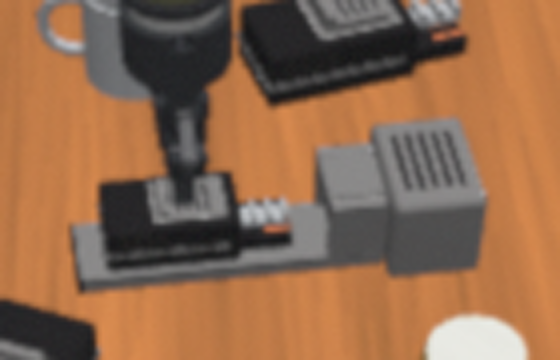

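The tongue's end (290,235) is clear of the hood mouth (≈325). I'll release the button and rise.

carry_out:
  targets:
    - {"dp": [0.2, 0, 0], "twist": 0, "jaw": 0}
    - {"dp": [0.2, 0, -0.2], "twist": 0, "jaw": 0}
    - {"dp": [0, 0, -0.3], "twist": 0, "jaw": 0}
    - {"dp": [0, 0, -0.5], "twist": 0, "jaw": 0}
    - {"dp": [0, 0, -2], "twist": 0, "jaw": 0}
    - {"dp": [0, 0, -4], "twist": 0, "jaw": 0}
    - {"dp": [0, 0, -4], "twist": 0, "jaw": 1}
    - {"dp": [0, 0, -4], "twist": 0, "jaw": 1}
    - {"dp": [0, 0, 0], "twist": 0, "jaw": 1}
    - {"dp": [0, 0, 0], "twist": 0, "jaw": 1}

```text
t: 12.3
position: [0.5247, 0.2131, 0.2018]
ee_rot: [0.0, 0.999, 0.042, 0.001]
wrist_force: [0.1, 0.3, -1.6]
grip_width: 0.675
gripper_force: 0.0
```

```bash
python3 - <<'E'
from h import *
from bench import r
b=r.camera("side");np.savez("side4.npz",**b);p=cloud(b);g=b["pixels"].astype(int)
k=(p[...,0]>.43)&(p[...,0]<.66)&(p[...,1]>.14)&(p[...,1]<.29)
t=k&(p[...,2]>.048)&(p[...,2]<.09)&(p[...,0]<.62);print("top",rect(t,p),t.sum())
n=k&(p[...,2]>.022)&(p[...,2]<.09);print("body x",np.percentile(p[n][:,0],[1,5,95,99]))
cv2.imwrite("pics/p4.png",cv2.resize(b["pixels"][90:180,220:360],(560,360),interpolation=2))
E
python3 d.py .517 .2119 .10
```

```text
top (array([0.53  , 0.2147]), array([0.1353, 0.0634]), 3.67) 516
body x [0.46362852 0.47015012 0.65332082 0.65834992]
t 12.35 p [0.524  0.2127 0.2005] yaw 4.8 zax [-0.001 -0.001 -1.   ] F [ 0.66 -0.54 -0.32] w 0.762797589687413 0.0
tool cm [-0.69  0.02 10.05]
```

View pics/p4.png

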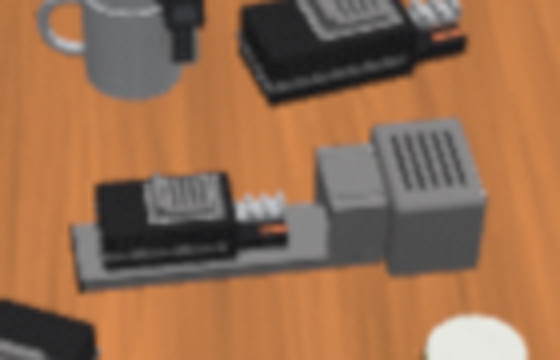

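The pack sits square on the deck, with its body spanning (97..232). I'll straddle and grip it.

carry_out:
  targets:
    - {"dp": [-0.8, 0, 0], "twist": 0, "jaw": 1}
    - {"dp": [0, 0, 4], "twist": 0, "jaw": 1}
    - {"dp": [0, 0, 4], "twist": 0, "jaw": 1}
    - {"dp": [0, 0, 2], "twist": 0, "jaw": 1}
    - {"dp": [0, 0, 0], "twist": 0, "jaw": 1}
    - {"dp": [0, 0, 0], "twist": 0, "jaw": 1}

```text
t: 12.95
position: [0.5158, 0.2125, 0.101]
ee_rot: [0.0, 0.999, 0.042, -0.001]
wrist_force: [-0.5, -0.5, 0.5]
grip_width: 1.0
gripper_force: 0.0
```

```bash
python3 d.py .516 .2119 .021
```

```text
t 12.95 p [0.5158 0.2125 0.101 ] yaw 4.82 zax [-0.002 -0.    -1.   ] F [-0.48 -0.47  0.49] w 0.9999171250834085 0.0
tool cm [0.03 0.06 8.  ]
```

carry_out:
  targets:
    - {"dp": [0, 0.05, 2], "twist": 0, "jaw": 1}
    - {"dp": [0, 0, 2], "twist": 0, "jaw": 1}
    - {"dp": [0, 0, 1.5], "twist": 0, "jaw": 1}
    - {"dp": [0, 0, 0.5], "twist": 0, "jaw": 1}
    - {"dp": [0, 0, 0], "twist": 0, "jaw": 1}

```text
t: 13.45
position: [0.5166, 0.2121, 0.0415]
ee_rot: [-0.0, 0.999, 0.042, -0.0]
wrist_force: [-0.4, -0.2, -0.2]
grip_width: 0.998
gripper_force: 0.0
```

carry_out:
  targets:
    - {"dp": [0, 0, 1], "twist": 0, "jaw": 1}
    - {"dp": [0, 0, 0.5], "twist": 0, "jaw": 1}
    - {"dp": [0, 0, 0.5], "twist": 0, "jaw": 1}
    - {"dp": [0, 0, 0], "twist": 0, "jaw": 1}

```text
t: 13.85
position: [0.5161, 0.2117, 0.0207]
ee_rot: [0.0, 0.999, 0.042, -0.001]
wrist_force: [-0.3, -1.8, -0.8]
grip_width: 1.001
gripper_force: 0.0
```

carry_out:
  targets:
    - {"dp": [0, 0, 0], "twist": 0, "jaw": 0.75}
    - {"dp": [0, 0, 0], "twist": 0, "jaw": 0.72}
    - {"dp": [0, 0, 0], "twist": 0, "jaw": 0.5}
    - {"dp": [0, 0, 0], "twist": 0, "jaw": 0}
    - {"dp": [0, 0, 0], "twist": 0, "jaw": 0}
    - {"dp": [0, 0, 0], "twist": 0, "jaw": 0}
    - {"dp": [0, 0, 0], "twist": 0, "jaw": 0}

```text
t: 14.55
position: [0.5172, 0.2129, 0.0223]
ee_rot: [-0.001, 0.999, 0.042, 0.001]
wrist_force: [-0.3, 1.2, 6.1]
grip_width: 0.67
gripper_force: 67.4
```

carry_out:
  targets:
    - {"dp": [0, 0, -0.3], "twist": 0, "jaw": 0}
    - {"dp": [0, 0, -0.7], "twist": 0, "jaw": 0}
    - {"dp": [0, 0, -1.5], "twist": 0, "jaw": 0}
    - {"dp": [0, 0, -3], "twist": 0, "jaw": 0}
    - {"dp": [0, 0, -3], "twist": 0, "jaw": 0}
    - {"dp": [0, 0, -3], "twist": 0, "jaw": 0}
    - {"dp": [0, 0, -1], "twist": 0, "jaw": 0}
    - {"dp": [0, 0, 0], "twist": 0, "jaw": 0}
    - {"dp": [0, 0, 0], "twist": 0, "jaw": 0}

```text
t: 15.45
position: [0.5157, 0.2113, 0.1452]
ee_rot: [0.001, 0.999, 0.042, -0.001]
wrist_force: [0.7, -0.3, -6.0]
grip_width: 0.668
gripper_force: 66.5
```

```bash
python3 d.py .567 -.192 .147; python3 - <<'E'
from h import *
from bench import r
b=r.camera("side")
cv2.imwrite("pics/p5.png",cv2.resize(b["pixels"][40:180,200:360],(640,560),interpolation=2))
E
```

```text
t 15.45 p [0.5157 0.2113 0.1452] yaw 4.79 zax [-0.002 -0.001 -1.   ] F [ 0.72 -0.33 -5.98] w 0.6682731921558678 66.50218605995178
tool cm [ 1.74 40.62 -0.14]
```

View pics/p5.png

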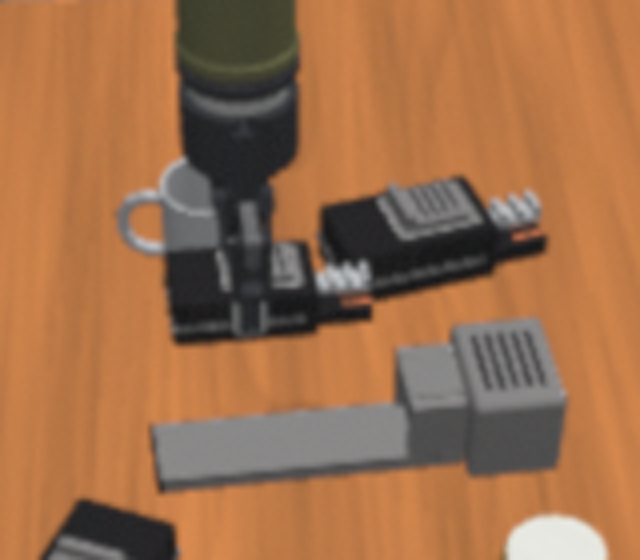

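The pack is held level, with its underside about 138 mm up, above the 110 mm canister. I'll carry it to the tray.

carry_out:
  targets:
    - {"dp": [0, 1.5, 0], "twist": 0, "jaw": 0}
    - {"dp": [0, 3, 0], "twist": 0, "jaw": 0}
    - {"dp": [0, 4.4, 0], "twist": 0, "jaw": 0}
    - {"dp": [0.3, 4.4, 0], "twist": 0, "jaw": 0}
    - {"dp": [0.3, 4.4, 0], "twist": 0, "jaw": 0}
    - {"dp": [0.3, 4.4, 0], "twist": 0, "jaw": 0}
    - {"dp": [0.3, 4.4, 0], "twist": 0, "jaw": 0}
    - {"dp": [0.3, 4.4, 0], "twist": 0, "jaw": 0}
    - {"dp": [0.2, 4.4, 0], "twist": 0, "jaw": 0}
    - {"dp": [0, 3, 0], "twist": 0, "jaw": 0}

```text
t: 16.5
position: [0.5641, -0.1725, 0.144]
ee_rot: [0.0, 0.999, 0.04, -0.002]
wrist_force: [-0.1, 0.0, -4.8]
grip_width: 0.664
gripper_force: 66.3
```

carry_out:
  targets:
    - {"dp": [0, 1.8, 0], "twist": 0, "jaw": 0}
    - {"dp": [0, 0, 0], "twist": 0, "jaw": 0}
    - {"dp": [0, 0, 0], "twist": 0, "jaw": 0}

```text
t: 16.8
position: [0.5667, -0.1843, 0.1453]
ee_rot: [-0.001, 0.999, 0.042, -0.001]
wrist_force: [0.8, 1.3, -5.7]
grip_width: 0.668
gripper_force: 66.3
```

```bash
python3 d.py .567 -.192 .03; python3 - <<'E'
from h import *
from bench import r
b=r.camera("side");t=r.camera("top")
cv2.imwrite("pics/p6.png",np.hstack([cv2.resize(b["pixels"][170:320,210:390],(400,333),interpolation=2),cv2.resize(t["pixels"][110:290,230:420],(400,333),interpolation=2)]))
E
```

```text
t 16.8 p [ 0.5667 -0.1843  0.1453] yaw 4.86 zax [-0.002  0.002 -1.   ] F [ 0.84  1.29 -5.71] w 0.6684670217524578 66.27039313316345
tool cm [-1.000e-02  8.000e-01  1.153e+01]
```

View pics/p6.png

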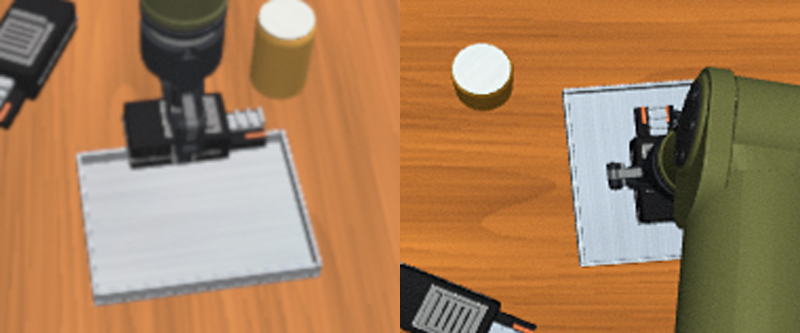

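The pack is over the tray's interior in both views, so I'll lower it.

carry_out:
  targets:
    - {"dp": [0, 0.6, 0], "twist": 0, "jaw": 0}
    - {"dp": [0, 0, 2], "twist": 0, "jaw": 0}
    - {"dp": [0, 0, 3], "twist": 0, "jaw": 0}
    - {"dp": [0, 0, 3], "twist": 0, "jaw": 0}
    - {"dp": [0, 0, 2], "twist": 0, "jaw": 0}
    - {"dp": [0, 0, 1], "twist": 0, "jaw": 0}
    - {"dp": [0, 0, 0.5], "twist": 0, "jaw": 0}
    - {"dp": [0, 0, 0], "twist": 0, "jaw": 0}
    - {"dp": [0, 0, 0], "twist": 0, "jaw": 0}

```text
t: 17.8
position: [0.5687, -0.1923, 0.0328]
ee_rot: [0.0, 0.999, 0.042, 0.001]
wrist_force: [0.5, -0.4, -5.5]
grip_width: 0.669
gripper_force: 66.1
```

carry_out:
  targets:
    - {"dp": [0, 0, 0.3], "twist": 0, "jaw": 0}
    - {"dp": [0, 0, 0.3], "twist": 0, "jaw": 0}
    - {"dp": [0, 0, 0.2], "twist": 0, "jaw": 0}
    - {"dp": [0, 0, 0.1], "twist": 0, "jaw": 0}
    - {"dp": [0, 0, 0], "twist": 0, "jaw": 0}
    - {"dp": [0, 0, 0], "twist": 0, "jaw": 0}

```text
t: 18.4
position: [0.5676, -0.1922, 0.0225]
ee_rot: [0.0, 0.999, 0.042, -0.0]
wrist_force: [0.7, 0.1, -5.6]
grip_width: 0.671
gripper_force: 66.2
```

carry_out:
  targets:
    - {"dp": [0, 0, 0.2], "twist": 0, "jaw": 0}
    - {"dp": [0, 0, 0.2], "twist": 0, "jaw": 0}
    - {"dp": [0, 0, 0.2], "twist": 0, "jaw": 0}
    - {"dp": [0, 0, 0.1], "twist": 0, "jaw": 0}
    - {"dp": [0, 0, 0], "twist": 0, "jaw": 0}
    - {"dp": [0, 0, 0], "twist": 0, "jaw": 0}

```text
t: 19.0
position: [0.5676, -0.1922, 0.0155]
ee_rot: [0.0, 0.999, 0.042, -0.0]
wrist_force: [0.0, -0.8, -5.6]
grip_width: 0.672
gripper_force: 66.2
```

carry_out:
  targets:
    - {"dp": [0, 0, 0.1], "twist": 0, "jaw": 0}
    - {"dp": [0, 0, 0.1], "twist": 0, "jaw": 0}
    - {"dp": [0, 0, 0], "twist": 0, "jaw": 0}
    - {"dp": [0, 0, 0], "twist": 0, "jaw": 0}

```text
t: 19.4
position: [0.5676, -0.1921, 0.0135]
ee_rot: [0.0, 0.999, 0.042, -0.0]
wrist_force: [0.4, -0.2, -5.9]
grip_width: 0.668
gripper_force: 66.2
```

carry_out:
  targets:
    - {"dp": [0, 0, 0.1], "twist": 0, "jaw": 0}
    - {"dp": [0, 0, 0.05], "twist": 0, "jaw": 0}
    - {"dp": [0, 0, 0], "twist": 0, "jaw": 0}
    - {"dp": [0, 0, 0], "twist": 0, "jaw": 0}

```text
t: 19.8
position: [0.5677, -0.1922, 0.0124]
ee_rot: [0.0, 0.999, 0.042, 0.0]
wrist_force: [-2.1, 0.7, -1.5]
grip_width: 0.666
gripper_force: 66.8
```

carry_out:
  targets:
    - {"dp": [0, 0, 0.05], "twist": 0, "jaw": 0}
    - {"dp": [0, 0, 0], "twist": 0, "jaw": 0}
    - {"dp": [0, 0, 0], "twist": 0, "jaw": 0}

```text
t: 20.1
position: [0.5677, -0.1922, 0.0123]
ee_rot: [0.0, 0.999, 0.042, 0.0]
wrist_force: [-4.0, 2.0, 5.7]
grip_width: 0.672
gripper_force: 67.7
```

Seated on the floor (force rose from -6 to +6 N). I'll let go and back off.

carry_out:
  targets:
    - {"dp": [0, 0, -0.05], "twist": 0, "jaw": 0.7}
    - {"dp": [0, 0, 0], "twist": 0, "jaw": 0.8}
    - {"dp": [0, 0, 0], "twist": 0, "jaw": 1}
    - {"dp": [0, 0, 0], "twist": 0, "jaw": 1}
    - {"dp": [0, 0, 0], "twist": 0, "jaw": 1}
    - {"dp": [0, 0, 0], "twist": 0, "jaw": 1}
    - {"dp": [0, 0, 0], "twist": 0, "jaw": 1}

```text
t: 20.8
position: [0.5676, -0.1922, 0.012]
ee_rot: [0.0, 0.999, 0.042, 0.0]
wrist_force: [0.2, 0.3, 0.1]
grip_width: 1.001
gripper_force: 0.0
```

carry_out:
  targets:
    - {"dp": [0, 0, -0.5], "twist": 0, "jaw": 1}
    - {"dp": [0, 0, -1], "twist": 0, "jaw": 1}
    - {"dp": [0, 0, -2], "twist": 0, "jaw": 1}
    - {"dp": [0, 0, -4], "twist": 0, "jaw": 1}
    - {"dp": [0, 0, -4], "twist": 0, "jaw": 1}
    - {"dp": [0, 0, -4], "twist": 0, "jaw": 1}
    - {"dp": [0, 0, -4], "twist": 0, "jaw": 1}
    - {"dp": [0, 0, -2], "twist": 0, "jaw": 1}
    - {"dp": [0, 0, 0], "twist": 0, "jaw": 1}
    - {"dp": [0, 0, 0], "twist": 0, "jaw": 1}

```text
t: 21.8
position: [0.5676, -0.1921, 0.2276]
ee_rot: [0.0, 0.999, 0.042, 0.0]
wrist_force: [-1.0, -0.2, 0.2]
grip_width: 0.995
gripper_force: 0.0
```

```bash
python3 d.py; python3 - <<'E'
from h import *
from bench import r
b=r.camera("side");p=cloud(b)
m=(p[...,0]>.5)&(p[...,0]<.67)&(abs(p[...,1]+.19)<.07)&(p[...,2]>.03)&(p[...,2]<.08)
print(rect(m,p),np.percentile(p[m][:,2],[5,50,95]))
cv2.imwrite("pics/p7.png",b["pixels"])
E
```

```text
t 21.8 p [ 0.5676 -0.1921  0.2276] yaw 4.81 zax [ 0.001 -0.001 -1.   ] F [-1.04 -0.19  0.22] w 0.9954250762644292 0.0
(array([ 0.582 , -0.1931]), array([0.1373, 0.0604]), 4.56) [0.03298722 0.0450808  0.05440286]
```

View pics/p7.png

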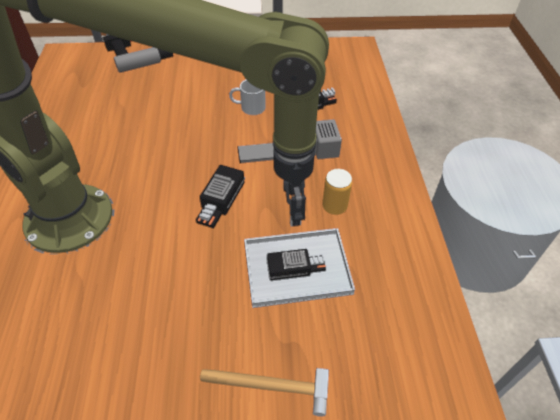

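The pack lies flat and button up inside the tray at (295,263). The gripper is clear of it, and the other things are where they were.

```bash
python3 -c "
from bench import r
print(r.sign_off())"
```

```text
the job is handed in; nothing more can be done
None
```

The pack is off its charger and lies flat, button up, on the tray floor; I pressed the button at no more than about 15 N in the readings, nothing else looks moved, and I handed the job in at about 22 s with the gripper clear (no verdict came back).

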